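# Lock a camera lens ring with a pin spanner

## Robot

A 6-joint arm with a two-finger parallel gripper is mounted at the origin on a cart in front of the work surface, level with it; the furniture and walls round the work are solid. World frame = base frame: x ahead of the robot, y to its left, z up, the work surface at z = 0. Lengths are in m, angles in rad, forces in N, time in s.
With the tool pointing down it reaches from about 0.4 to 0.825 m from the base axis. Payload 7 kg.
Tool frame: the origin (TCP) lies on the centre line of the jaws, within the pads' length; the fingertips stand 19 mm ahead of it and the grasp point (between the pads) is the TCP; z points along the fingers, y is the line along which they close (so a half turn about z gives the same grasp; the last joint's range is limited). The gripper opens to 88 mm and grips with 3 to 60 N. Pads are 19 mm wide; open, the fingers measure 130 mm over their backs; the gripper's body (78 mm by 193 mm) begins 47 mm behind the grasp point.
Start: joints at [-0.973, 0.359, 0.012, 0, -1.224, -0.288], TCP at [0.206, -0.643, 0.22] pointing down, gripper open.
Joint ranges: [-3.07, 3.07], [-1.43, 2.12], [-1.02, 1.25], [-3.03, 1.67], [-3.05, -0], [-3.03, 3.03]. Speed limits (rad/s): [2.39, 2.39, 3.01, 3.14, 3.14, 3.14].

## Interface

Orientations are given as [roll, pitch, yaw] about the fixed x, y, z axes, in that order (R = Rz(yaw) Ry(pitch) Rx(roll)).
In Python, from station import arm, imaging, models gives the robot as it stands.
- The arm moves only by the tool play_rows, never from a script. Its arguments are lists of equal length, an entry for each row: "travel": the shift along the tool's x, y, z in units of 25 mm (1.0 is 25 mm), a list of three; "twist": the turn about the tool's z in units of 0.15 rad (1.0 is 0.15 rad). A call has 1 to 8 rows; each row shifts and turns the commanded pose from where the row before left it, along the tool's axes as they then stand; what a row does not reach is not made up. A row lasts 1/8 s, in which the tool goes at most 62.5 mm and 10.7 degrees, less where a joint would pass 70% of its speed; a pose out of reach is approached as far as the arm can. A call with a number of a shift or a turn outside -1 to 1 is refused whole. A call with a gripper value outside its range is refused whole. "fingers" is the opening, from 0 (shut) to 1 (fully open), set as the call begins (left out, the last holds). The fingers move at their own pace and stop on an object; "newtons" is the grip in N (left out, the last holds). Time passes only in rows, so rows that do not move let the fingers close. It gives the time, the measured TCP pose, the force, the opening and the grip force at its end, in the units of the state.
- arm.get_state(): the state, without advancing time (a new reading comes with each control period).
- imaging.grab_frame(name): name is "scene" or "side" or "wrist"; returns a dict with "pixels" (420x560x3 uint8, red, green, blue), "fx", "fy", "cx", "cy" (pixels), "R" (3x3) and "t" (3): a world point X has camera coordinates R X + t; the wrist camera has in their place "T_tool_cam" (4x4, takes a point from camera to tool coordinates, whose origin is the TCP and whose axes are the flange's). Camera axes: x right, y down, z forward; pixel columns grow to the right and rows downward; lengths in m; the calibration is good to about 2 mm. The wrist camera is an equidistant fisheye: a pixel r from the principal point sees the ray r / f radians off the axis. A picture is of the moment at which its call begins: read the wrist's pose just before it. There is no depth.
- arm.job_done(): hands the job in; it is judged then, once.
Trained networks look in the newest picture that a camera, given by its name, has taken for a name from the list of things; names that differ only in an ending like _2 or _b are one class to them, and where a whole thing is asked for, a point or a joint stands for the part that bears it (a point fixed in the world has none). Each returns a list of dicts, best first, with "confidence" (0 to 1); they miss things now and then, are a little off and sometimes report something else, mostly with a low value. They report only what shows in the picture. A call takes as long as a camera call.
- models.boxes_of(name, camera): "extent" ([centre column, centre row, width, height] in pixels, round what is visible of it).
- models.silhouettes(name, camera): "pixels" (420x560 bool, what is visible of it) and "extent" ([centre column, centre row, width, height] in pixels, round what is visible of it).
The state is a dict: "t": time; "q": joint angles; "qd": joint speeds; "joint_efforts": joint torques, N m; "eef_pos": TCP position; "ee_rot": TCP orientation; "force": force on the tool from outside, world axes, zero at the start; "moment": the same for the moment, N m; "width": finger opening in m; "gripper_force": force on a finger pad.
Only numpy, scipy, OpenCV 4.12 (cv2) and the standard library are available. Lean on these libraries where they do the work, as an engineer would, in place of code of your own. Each camera call takes 0.05 s, during which the arm holds its last target. There are 200 camera calls.

## Task

Take the orange-handled pin spanner out of its blue cradle, set both of its pins fully into the two holes of the brass retaining ring on the lens unit, and with the pins kept in the holes turn the ring clockwise (seen from above) until it stops, with its white line at the green dot. Then stand the spanner upright in its cradle again as it was, let go of it, and leave the small things lying around where they are.

Things in the scene. Friction and masses are not known exactly. Their poses are not given: they have to be found in the camera images.
- lens_unit: Grey round lens unit, 82 mm across, on an aluminium flange 100 x 90 x 12 mm, fixed to the worktop, lens up; its grey upper face, 60 mm above the worktop, carries the brass ring. Origin at the centre of the underside on the lens axis; z up. A red and a green dot on the rim of the grey face, towards -x, mark where the ring's white line stands unlocked and locked.
- ring_centre (a point): Centre of the upper face of the brass retaining ring, on the vertical turning axis, 70 mm above the worktop. The ring is 64 mm outside, 35 mm inside, 10 mm thick; the green lens inside it lies 4 mm lower than the ring's upper face.
- hole_a (a point): One of the two spanner holes of the brass ring, round, 8.5 mm across, right through the 10 mm ring, 24.5 mm from the turning axis. The point lies on the hole's axis, 9 mm below the ring's upper face: where the tip of a fully seated pin stands. It turns with the ring.
- hole_b (a point): The other spanner hole, across from hole_a (49 mm between the two hole axes), the same size and the same point.
- retaining_ring (a joint): Angle of the brass ring in rad: 0 fully unlocked (white line at the red dot), growing as the ring turns clockwise seen from above, with a hard stop at 1.2 (locked, white line at the green dot). It turns with light friction (0.12 N m) and stays where it is left. It starts between 0 and 0.3.
- pin_spanner: Two-pin face spanner, 0.15-0.31 kg, usable either way round. Origin: centre of its steel bar's underside; z up the handle, y along the bar (26 x 64 mm, 10 high). Two round-ended pins, 6 mm thick, point down 9 mm from the bar at y = +-24.5 mm. Orange handle, 22 mm square, flats facing x and y, 14 to 80 mm above the origin; black cap up to 83.
- pin_a (a point): Lower tip of the pin at y = +24.5 mm of the spanner, 9 mm below the bar's underside.
- pin_b (a point): Lower tip of the pin at y = -24.5 mm of the spanner.
- cradle: Blue cradle fixed to the worktop, 50 (x) x 88 (y) x 22 mm high, origin under its centre, z up. Its pocket, 34 (x) x 72 (y) mm, 6 deep, takes the spanner's bar along y, either way round; the bar rests on two rails 16 mm above the worktop, the pins hang in the 16 mm wide, 12 mm deep channel between.
- cradle_seat (a point): Centre of the cradle's pocket at the height of the rails (16 mm above the worktop): where the spanner's origin lies when it stands in the cradle.
- fan: Bystander: black 40 mm square fan, 10 mm thick, lying on the worktop; origin under its centre.
- driver: Bystander: small hex driver with a blue handle, 146 mm long, 19 mm thick, lying on the worktop; origin under its centre.
- gear: Bystander: dark red printed gear, 52 mm across, 10 mm thick, lying on the worktop; origin under its centre.
- usb_stick: Bystander: blue memory stick, 48 mm long, 8 mm thick, lying on the worktop; origin under its centre.

How it is judged:
On the way, in this order (a step that is already met when the one before it is completed fails the run):
1. both spanner pins are fully in the two ring holes, before the ring has been turned (value of joint retaining_ring below 0.45 rad and ((distance between pin_a and hole_a below 0.0045 m and distance between pin_b and hole_b below 0.0045 m) or (distance between pin_a and hole_b below 0.0045 m and distance between pin_b and hole_a below 0.0045 m))), for 0.2 s.
2. the ring is turned clockwise to its stop with both pins still in the holes (value of joint retaining_ring above 1.12 rad and ((distance between pin_a and hole_a below 0.0045 m and distance between pin_b and hole_b below 0.0045 m) or (distance between pin_a and hole_b below 0.0045 m and distance between pin_b and hole_a below 0.0045 m))), for 0.2 s.
At the end, for the whole second after the job is handed in: The ring is at its stop (joint above 1.12 rad of 1.2); the spanner stands still and upright (within 0.07 rad) in the cradle's pocket, its origin within 8 mm of the seat and its bar along the cradle within 0.25 rad, either way round (value of joint retaining_ring above 1.12 rad and distance between pin_spanner and cradle_seat below 0.008 m and angle between pin_spanner's own z axis and vertical below 0.07 rad and angle between the y axis of pin_spanner and the y axis of cradle, either way round below 0.25 rad and linear speed of pin_spanner below 0.02 m/s); the robot touches nothing.
It fails at once if a bystander is moved by more than 25 mm (distance of any of fan, driver, gear, usb_stick from where it was at the start of the episode above 0.025 m).
It also fails if it takes over 70 s, if anything falls off the work surface, if the arm or the gripper's body presses on something with over 40 N, if the wrist force passes 120 N, or if a joint passes its speed limit or range.

## Working session

There is one attempt and no reset: what is moved stays moved. The work goes in short steps, Python scripts to look and compute and a tool call to move; the robot and the scene stay as the last step left them, time stands still between calls to the robot, and variables do not carry over. Pictures are saved under pics/ and viewed, at most 10 in all, crops included, and the job is handed in when it is done.

Besides the shell and the picture viewer there is one more tool, called after "Request:" as a command line: name --pt "numbers of a row" for each row, then --argument value for the rest. play_rows: Moves the arm, as the interface text tells. Shifts and turns lie within -1 to 1; 1 stands for 25 mm of shift or 0.15 rad of turn. Its arguments: {"type":"object","properties":{"travel":{"type":"array","items":{"type":"array","items":{"type":"number"}}},"twist":{"type":"array","items":{"type":"number"}},"fingers":{"type":"number"},"newtons":{"type":"number"}},"required":["travel","twist"]}

```bash
ls; mkdir -p pics; python3 - <<'E'
from station import arm, imaging, models
import cv2,numpy as np
s=arm.get_state(); print(s)
ims=[]
for c in ["scene","side","wrist"]:
    f=imaging.grab_frame(c); cv2.imwrite(f"pics/{c}0.png",f["pixels"][:,:,::-1]); ims.append(f["pixels"][:,:,::-1])
    print(c,{k:np.round(v,4).tolist() if not np.isscalar(v) else v for k,v in f.items() if k!="pixels"})
    for n in ["lens_unit","retaining_ring","pin_spanner","cradle","hole_a","fan","driver","gear","usb_stick"]:
        print(n,[(np.round(b["extent"]).tolist(),round(b["confidence"],2)) for b in models.boxes_of(n,c)[:2]])
E
```

```text
pics
{'t': 0.0, 'q': array([-9.72882909e-01,  3.59392838e-01,  1.10646279e-02, -3.27330225e-04,
       -1.22407321e+00, -2.88077007e-01]), 'qd': array([ 1.02544537e-03,  7.18724584e-04, -6.11099795e-04, -1.23522207e-03,
        3.75041153e-05,  1.78748973e-03]), 'joint_efforts': array([-5.81727954e-05, -5.82714736e+01,  2.93064737e+01,  6.99727044e+00,
        6.98617485e-03, -1.70139865e-04]), 'eef_pos': array([ 0.20561601, -0.64241149,  0.21912545]), 'ee_rot': array([ 3.13996627e+00, -1.61032903e-04, -2.83186759e+00]), 'force': array([ 0.52497732, -0.05133583,  0.53037433]), 'moment': array([ 0.0108067 , -0.0171681 , -0.02253358]), 'gripper_force': 0.0, 'width': 0.08756319214943625}
scene {'fx': 500.09873258035526, 'fy': 500.09873258035526, 'cx': 277.5575100444635, 'cy': 215.67707557963362, 'R': [[-0.59, -0.8072, 0.0187], [-0.4743, 0.3277, -0.8171], [0.6534, -0.4909, -0.5762]], 't': [0.324, 0.3025, 1.0459]}
lens_unit [([350.0, 202.0, 39.0, 38.0], 0.81), ([353.0, 193.0, 15.0, 15.0], 0.52)]
retaining_ring [([354.0, 190.0, 22.0, 15.0], 0.59)]
pin_spanner [([150.0, 273.0, 28.0, 29.0], 
[... 634 characters left out ...]
.0, 27.0], 0.63)]
retaining_ring [([260.0, 299.0, 36.0, 27.0], 0.7), ([290.0, 180.0, 16.0, 4.0], 0.42)]
pin_spanner [([263.0, 282.0, 19.0, 44.0], 0.83)]
cradle [([261.0, 297.0, 34.0, 30.0], 0.95)]
hole_a []
fan [([298.0, 258.0, 16.0, 11.0], 0.62)]
driver [([300.0, 232.0, 8.0, 13.0], 0.55)]
gear [([298.0, 210.0, 11.0, 10.0], 0.68)]
usb_stick []
wrist {'fx': 325.19226210127806, 'fy': 325.19226210127806, 'cx': 276.9214727609368, 'cy': 210.4736125454496, 'T_tool_cam': [[0.001, -0.9648, -0.2631, 0.0703], [1.0, 0.0011, -0.0002, -0.0009], [0.0005, -0.2631, 0.9648, -0.1652], [0.0, 0.0, 0.0, 1.0]]}
lens_unit []
retaining_ring []
pin_spanner []
cradle []
hole_a []
fan []
driver []
gear []
usb_stick []
```

```bash
cat > h.py <<'E'
from station import arm, imaging, models
import cv2,numpy as np
from scipy.spatial.transform import Rotation as Ro
def frame(c):
    s=arm.get_state(); f=imaging.grab_frame(c); f["name"]=c
    if c=="wrist":
        T=np.eye(4); T[:3,:3]=Ro.from_euler("xyz",s["ee_rot"]).as_matrix(); T[:3,3]=s["eef_pos"]
        W=T@f["T_tool_cam"]; f["o"]=W[:3,3]; f["Rw"]=W[:3,:3]
    else: f["Rw"]=f["R"].T; f["o"]=-f["R"].T@f["t"]
    return f
def ray(f,p):
    u=(np.asarray(p,float)-[f["cx"],f["cy"]])/f["fx"]
    if f["name"]=="wrist":
        r=np.hypot(*u); d=np.array([*(u/r*np.sin(r) if r>0 else u),np.cos(r)])
    else: d=np.array([*u,1.]); d/=np.linalg.norm(d)
    return f["Rw"]@d
def atz(f,p,z):
    d=ray(f,p); return f["o"]+d*(z-f["o"][2])/d[2]
def proj(f,X):
    c=f["Rw"].T@(np.asarray(X)-f["o"])
    if f["name"]=="wrist":
        n=np.hypot(c[0],c[1]); u=c[:2]/n*np.arctan2(n,c[2])
    else: u=c[:2]/c[2]
    return u*f["fx"]+[f["cx"],f["cy"]]
def tri(fs,ps):
    A=np.zeros((3,3)); b=np.zeros(3)
    for f,p in zip(fs,ps):
        d=ray(f,p); M=np.eye(3)-np.outer(d,d); A+=M; b+=M@f["o"]
    return np.linalg.solve(A,b)
E
python3 - <<'E'
from h import *
a=frame("scene"); b=frame("side")
for n,p,q in [("spanner",(150,273),(263,282)),("cradle",(149,285),(261,297)),("fan",(237,271),(298,258)),("driver",(281,254),(300,232)),("gear",(321,235),(298,210)),("lens",(354,190),(290,180))]:
    print(n,tri([a,b],[p,q]).round(3),atz(a,p,0).round(3),atz(b,q,0).round(3))
A=cv2.resize(a["pixels"][150:320,110:390],(800,486)); B=b["pixels"][150:340,200:360]
cv2.imwrite("pics/a1.png",A[:,:,::-1]); cv2.imwrite("pics/b1.png",cv2.resize(B,None,fx=3,fy=3)[:,:,::-1])
E
```

```text
spanner [0.533 0.386 0.047] [0.589 0.366 0.   ] [0.538 0.322 0.   ]
cradle [0.537 0.392 0.009] [0.55  0.387 0.   ] [0.537 0.384 0.   ]
fan [0.457 0.194 0.004] [0.471 0.184 0.   ] [0.453 0.202 0.   ]
driver [0.451 0.061 0.008] [0.461 0.053 0.   ] [0.45  0.049 0.   ]
gear [ 0.458 -0.081  0.011] [ 0.464 -0.087  0.   ] [ 0.459 -0.11   0.   ]
lens [ 0.496 -0.233  0.07 ] [ 0.584 -0.326  0.   ] [ 0.498 -0.395  0.   ]
```

View pics/a1.png

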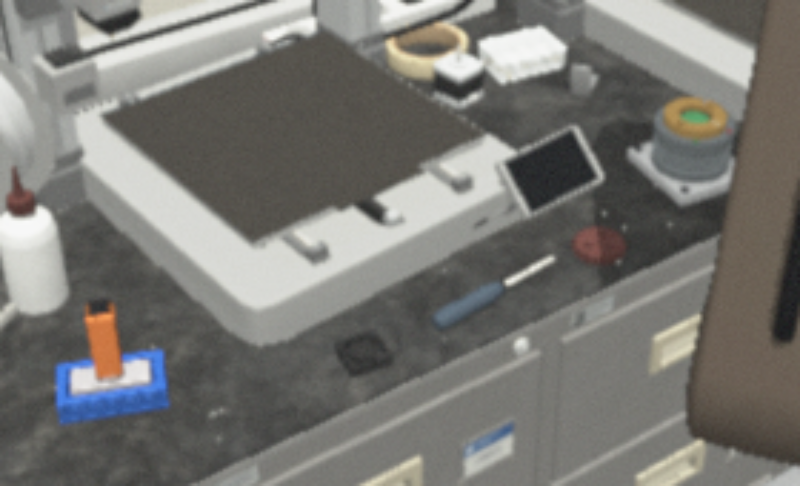

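Request:
play_rows --pt "-1 0.75 0" --pt "-1 0.75 0" --pt "-1 0.75 0" --pt "-1 0.75 0" --pt "-1 0.75 0" --pt "-1 0.75 0" --pt "-1 0.75 0" --pt "-1 0.75 0" --twist '[0, 0, 0, 0, 0, 0, 0, 0]'

```text
t: 2.6
eef_pos: [0.3511, -0.4382, 0.2202]
ee_rot: [-3.141, 0.0, -2.832]
force: [0.5, -0.4, -0.0]
width: 0.088
gripper_force: 0.0
```

Request:
play_rows --pt "-1 0.75 0" --pt "-1 0.75 0" --pt "-1 0.75 0" --pt "-1 0.75 0" --pt "-1 0.75 0" --pt "-1 0.75 0" --pt "-1 0.75 0" --pt "0 0 0" --twist '[0, 0, 0, 0, 0, 0, 0, 0]'

```text
t: 3.6
eef_pos: [0.4782, -0.2593, 0.2202]
ee_rot: [-3.141, 0.0, -2.83]
force: [-0.2, 0.0, 0.4]
width: 0.0877
gripper_force: 0.0
```

```bash
python3 - <<'E'
from h import *
s=arm.get_state(); print(s["t"],s["eef_pos"],s["ee_rot"],s["q"])
f=frame("wrist"); np.save("pics/l.npy",f,allow_pickle=True)
for n in ["lens_unit","retaining_ring","hole_a","gear","usb_stick","driver"]:
    for b in models.boxes_of(n,"wrist")[:3]: print(n,np.round(b["extent"]),round(b["confidence"],2),atz(f,b["extent"][:2],.07 if n[0] in "lrh" else 0.005).round(4))
cv2.imwrite("pics/w1.png",cv2.resize(f["pixels"],(800,600))[:,:,::-1])
a=frame("scene")
A=a["pixels"]
print("bottle base",atz(a,(122,257),0), "corner printer",atz(a,(110+265*.35,150+345*.35),0))
for n in ["usb_stick"]:
    print(n,[(np.round(b["extent"]),b["confidence"]) for b in models.boxes_of(n,"scene")])
E
```

```text
3.6 [ 0.47824243 -0.25933004  0.2201674 ] [-3.14145562e+00  4.40272790e-04 -2.82953889e+00] [-1.36630114e-01  1.43186046e-01 -2.77958564e-01 -7.39890457e-05
 -1.14919558e+00 -1.12208222e+00]
lens_unit [286. 209. 100. 100.] 0.78 [ 0.4889 -0.2468  0.07  ]
retaining_ring [283. 227.  67.  63.] 0.93 [ 0.508  -0.2441  0.07  ]
hole_a [284. 225.  61.  60.] 0.96 [ 0.5062 -0.2438  0.07  ]
gear [416. 213.  37.  38.] 0.85 [ 0.4576 -0.0773  0.005 ]
usb_stick [177. 134.  34.  28.] 0.81 [ 0.4569 -0.3929  0.005 ]
bottle base [ 6.87461700e-01  3.99520278e-01 -1.11022302e-16] corner printer [ 5.20755943e-01  2.54524156e-01 -1.11022302e-16]
usb_stick []
```

View pics/w1.png

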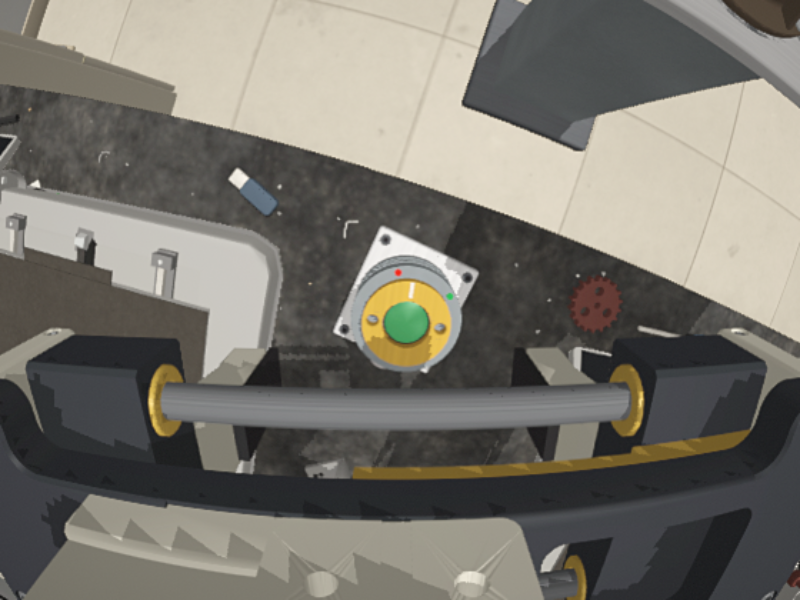

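View pics/b1.png

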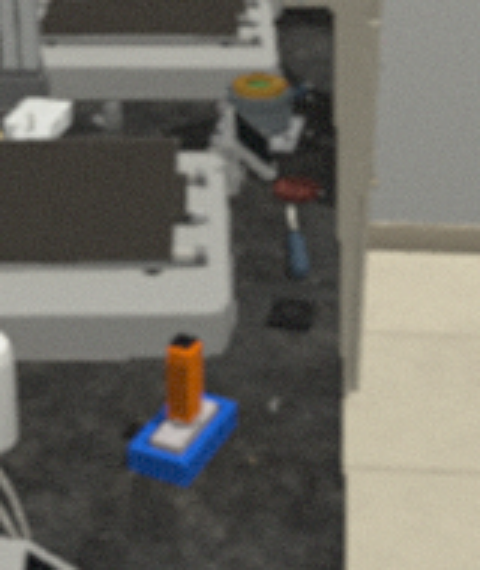

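Request:
play_rows --pt "-0.4 1 -0.8" --pt "-0.4 1 -0.8" --pt "-0.4 1 -0.8" --pt "0 0 0" --twist '[0, 0, 0, 0]'

```text
t: 4.55
eef_pos: [0.4837, -0.1793, 0.2819]
ee_rot: [-3.14, 0.003, -2.83]
force: [0.6, -0.6, -1.4]
width: 0.0876
gripper_force: 0.0
```

```bash
cat > ring.py <<'E'
from h import *
def holes(f,c,r=34):
    "hole, lens and dot centroids near pixel c"
    p=f["pixels"]; hsv=cv2.cvtColor(p,cv2.COLOR_RGB2HSV)
    H,S,V=[hsv[...,i].astype(int) for i in range(3)]
    yy,xx=np.mgrid[:420,:560]; near=np.hypot(xx-c[0],yy-c[1])<r
    brass=(H>15)&(H<32)&(S>110)&near
    hull=np.zeros(p.shape[:2],np.uint8)
    cv2.fillConvexPoly(hull,cv2.convexHull(np.argwhere(brass)[:,::-1].astype(np.int32)),1)
    def comps(m,lo,hi):
        n,_,st,ce=cv2.connectedComponentsWithStats(m.astype(np.uint8))
        return [(st[i,4],ce[i].round(2)) for i in range(1,n) if lo<st[i,4]<hi]
    green=(H>40)&(H<90)&(S>80)
    big=np.hypot(xx-c[0],yy-c[1])<70
    return dict(inring=comps((hull>0)&~brass&~green,4,200),green=comps(green&big,2,3000),red=comps(((H<8)|(H>172))&(S>150)&big,2,200),hull=cv2.fitEllipse(cv2.convexHull(np.argwhere(brass)[:,::-1].astype(np.int32))))
E
python3 - <<'E'
from ring import *
f1=np.load("pics/l.npy",allow_pickle=True).item()
f2=frame("wrist"); np.save("pics/l2.npy",f2,allow_pickle=True)
b=models.boxes_of("retaining_ring","wrist"); print([(x["extent"],x["confidence"]) for x in b[:2]])
print(holes(f1,(284,226)))
e=b[0]["extent"]; print(holes(f2,e[:2],max(e[2:])/2+2))
E
```

```text
[([220.6, 188.8, 51.1, 52.5], 0.72)]
{'inring': [(np.int32(39), array([287.72, 202.69])), (np.int32(15), array([288.2 , 211.87])), (np.int32(33), array([260.27, 222.55])), (np.int32(10), array([268.4, 225.5])), (np.int32(31), array([307.03, 228.58]))], 'green': [(np.int32(18), array([314.44, 207.11])), (np.int32(695), array([284.06, 225.48]))], 'red': [(np.int32(13), array([278.38, 190.38]))], 'hull': ((283.8193664550781, 225.4093475341797), (60.83974838256836, 62.037296295166016), 87.71546936035156)}
{'inring': [(np.int32(32), array([222.78, 165.59])), (np.int32(12), array([228.92, 175.67])), (np.int32(7), array([212.14, 176.14])), (np.int32(25), array([201.72, 183.44])), (np.int32(28), array([241.43, 188.04]))], 'green': [(np.int32(12), array([247.5, 169.5])), (np.int32(517), array([221.42, 185.49]))], 'red': [(np.int32(9), array([216.11, 155.67]))], 'hull': ((221.224365234375, 186.17230224609375), (51.3770637512207, 52.503997802734375), 113.9388427734375)}
```

```bash
python3 - <<'E'
from ring import *
f1,f2=[np.load(f"pics/{n}.npy",allow_pickle=True).item() for n in("l","l2")]
P={"hL":((260.27,222.55),(201.72,183.44)),"hR":((307.03,228.58),(241.43,188.04)),"lens":((284.06,225.48),(221.42,185.49)),"hull":((283.82,225.41),(221.22,186.17)),"green":((314.44,207.11),(247.5,169.5)),"red":((278.38,190.38),(216.11,155.67)),"line":((287.72,202.69),(222.78,165.59))}
for n,(p,q) in P.items():
    z={"lens":.066,"green":.06,"red":.06}.get(n,.07)
    print(n,tri([f1,f2],[p,q]).round(4),atz(f1,p,z).round(4),atz(f2,q,z).round(4))
for f,i in((f1,0),(f2,1)):
    a,b=atz(f,P["hL"][i],.07),atz(f,P["hR"][i],.07); d=b-a; c=(a+b)/2
    print("c",c.round(4),np.linalg.norm(d),"ang",np.degrees(np.arctan2(d[1],d[0])))
    for n in("line","red","green"):
        v=atz(f,P[n][i],.06 if n!="line" else .07)-c; print(n,np.degrees(np.arctan2(v[1],v[0])))
E
```

```text
hL [ 0.5129 -0.2674  0.0642] [ 0.5109 -0.2676  0.07  ] [ 0.5115 -0.2664  0.07  ]
hR [ 0.5038 -0.2191  0.0647] [ 0.5024 -0.2201  0.07  ] [ 0.5025 -0.2188  0.07  ]
lens [ 0.5077 -0.2431  0.0658] [ 0.5076 -0.2431  0.066 ] [ 0.5077 -0.2431  0.066 ]
hull [ 0.5087 -0.2432  0.0639] [ 0.5064 -0.2438  0.07  ] [ 0.5076 -0.2426  0.07  ]
green [ 0.4806 -0.2187  0.0607] [ 0.4807 -0.2186  0.06  ] [ 0.4807 -0.2188  0.06  ]
red [ 0.4754 -0.2598  0.0616] [ 0.4755 -0.2597  0.06  ] [ 0.4758 -0.2601  0.06  ]
line [ 0.483  -0.2476  0.0696] [ 0.4826 -0.2476  0.07  ] [ 0.4833 -0.2477  0.07  ]
c [ 0.5066 -0.2438  0.07  ] 0.04822326476621698 ang 100.19595646685208
line -171.11384073256207
red -153.0485065317397
green 135.74051947271496
c [ 0.507  -0.2426  0.07  ] 0.048460872226338214 ang 100.78780391792769
line -167.95426053526208
red -150.67797083838892
green 137.851466607067
```

Request:
play_rows --pt "-0.4 1 0" --pt "-0.4 1 0" --pt "-0.4 1 0" --pt "-0.4 1 0" --pt "-0.4 1 0" --pt "-0.4 1 0" --pt "-0.4 1 0" --pt "-0.4 1 0" --twist '[0.25, 0.25, 0.25, 0.25, 0.25, 0.25, 0.25, 0.25]'

```text
t: 5.65
eef_pos: [0.5259, 0.03, 0.279]
ee_rot: [-3.141, -0.002, -3.134]
force: [0.2, -0.7, 0.3]
width: 0.0875
gripper_force: 0.0
```

Request:
play_rows --pt "0 1 0" --pt "0 1 0" --pt "0 1 0" --pt "0 1 0" --pt "0 1 0" --pt "0 1 0" --pt "0 1 0" --pt "0 1 0" --twist '[0, 0, 0, 0, 0, 0, 0, 0]'

```text
t: 6.65
eef_pos: [0.5241, 0.2308, 0.2795]
ee_rot: [-3.141, -0.001, -3.133]
force: [0.0, 0.4, 0.5]
width: 0.0878
gripper_force: 0.0
```

Request:
play_rows --pt "0 1 0" --pt "0 1 0" --pt "0 1 0" --pt "0 1 0" --pt "0 0 0" --twist '[0, 0, 0, 0, 0]'

```text
t: 7.28
eef_pos: [0.5228, 0.3323, 0.2794]
ee_rot: [-3.141, -0.001, -3.13]
force: [0.4, 0.0, -0.3]
width: 0.0876
gripper_force: 0.0
```

```bash
python3 - <<'E'
from h import *
f=frame("wrist"); np.save("pics/c1.npy",f,allow_pickle=True); print(f["o"],arm.get_state()["eef_pos"])
for n in ["pin_spanner","cradle"]:
    for b in models.silhouettes(n,"wrist")[:2]:
        m=b["pixels"].astype(np.uint8); print(n,b["confidence"],np.round(b["extent"]),cv2.minAreaRect(np.argwhere(m)[:,::-1].astype(np.int32)))
cv2.imwrite("pics/w2.png",cv2.resize(f["pixels"],(800,600))[:,:,::-1])
E
```

```text
[0.45284819 0.33091152 0.4446399 ] [0.52277931 0.33136004 0.27958669]
pin_spanner 0.86 [320. 193.  50.  38.] ((318.0412292480469, 190.9072265625), (48.533546447753906, 29.648107528686523), 23.962486267089844)
cradle 0.81 [321. 188.  74.  62.] ((318.5376281738281, 187.51710510253906), (67.78092193603516, 39.890602111816406), 24.443954467773438)
```

View pics/w2.png

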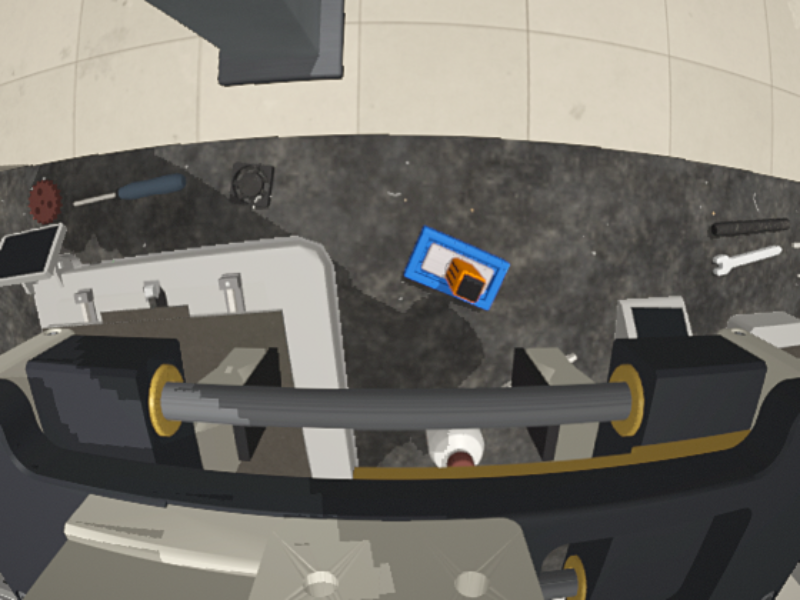

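```bash
cat > cr.py <<'E'
from h import *
from scipy.optimize import minimize
def boxpts(x,y,a,z,hx,hy,zs):
    c,s=np.cos(a),np.sin(a); R=np.array([[c,-s],[s,c]])  # local y axis at angle a+90deg
    return [[*(R@[i*hx,j*hy]+[x,y]),z+zz] for zz in zs for i,j in((-1,-1),(1,-1),(1,1),(-1,1))]
def hullmask(f,pts):
    q=np.array([proj(f,p) for p in pts]); m=np.zeros((1680,2240),np.uint8)
    cv2.fillConvexPoly(m,np.round(cv2.convexHull(q.astype(np.float32))*4+1.5).astype(np.int32),1)
    return cv2.resize(m.astype(np.float32),(560,420),interpolation=cv2.INTER_AREA)
def fit(fs,masks,model,x0,step):
    def cost(v): return sum(np.abs(hullmask(f,model(v))-m).sum() for f,m in zip(fs,masks))
    X=np.vstack([x0]+[np.array(x0)+np.eye(len(x0))[i]*step[i] for i in range(len(x0))])
    r=minimize(cost,x0,method="Nelder-Mead",options=dict(initial_simplex=X,xatol=1e-4,fatol=.2)); return r.x,r.fun
def blue(f,c,r):
    p=f["pixels"]; hsv=cv2.cvtColor(p,cv2.COLOR_RGB2HSV); yy,xx=np.mgrid[:420,:560]
    H,S,V=[hsv[...,i].astype(int) for i in range(3)]; near=np.hypot(xx-c[0],yy-c[1])<r
    def big(m):
        n,l,st,_=cv2.connectedComponentsWithStats((m&near).astype(np.uint8)); return l==1+np.argmax(st[1:,4])
    b=big((H>98)&(H<125)&(S>120)); o=(H<22)&(S>130)&near
    m=np.zeros(p.shape[:2],np.uint8); cv2.fillConvexPoly(m,cv2.convexHull(np.argwhere(b)[:,::-1].astype(np.int32)),1)
    return m.astype(np.float32),o
cradle=lambda v:boxpts(v[0],v[1],v[2],0,.025,.044,(0,.022))
E
python3 - <<'E'
from cr import *
f=np.load("pics/c1.npy",allow_pickle=True).item()
m,o=blue(f,(318,188),50)
x0=[*atz(f,(318.5,187.5),.012)[:2],-.42]; print(x0,m.sum())
print(fit([f],[m],cradle,x0,[.01,.01,.1]))
g=cv2.cvtColor(f["pixels"],cv2.COLOR_RGB2GRAY); cap=(g[185:215,310:345]<40); n,l,st,ce=cv2.connectedComponentsWithStats(cap.astype(np.uint8))
for i in range(1,n):
    if st[i,4]>20: print(st[i,4],ce[i]+[310,185],atz(f,ce[i]+[310,185],.099))
print("bottle",atz(f,(.7*457,.7*445),.1), atz(f,(.7*457,.7*462),.2))
E
```

```text
[np.float64(0.5375240294597773), np.float64(0.3882076590762379), -0.42] 2631.0
(array([ 0.53714209,  0.38939945, -0.37802028]), np.float64(93.8125))
108 [327.2962963  202.99074074] [0.53771808 0.38724257 0.099     ]
bottle [0.67712138 0.38719478 0.1       ] [0.62519282 0.37183286 0.2       ]
```

Request:
play_rows --pt "-0.2 0.76 0" --pt "-0.2 0.76 0" --pt "-0.2 0.76 0" --pt "0 0 0.8" --pt "0 0 0.8" --pt "0 0 0.8" --pt "0 0 0" --pt "0 0 0" --twist '[0, 0, 0, 0.9, 0.9, 0.8, 0, 0]'

```text
t: 8.43
eef_pos: [0.5379, 0.388, 0.2207]
ee_rot: [3.141, 0.001, 2.764]
force: [1.0, -0.4, 0.4]
width: 0.0878
gripper_force: 0.0
```

```bash
python3 - <<'E'
from cr import *
s=arm.get_state(); print(s["eef_pos"],s["ee_rot"])
f=frame("wrist"); np.save("pics/c2.npy",f,allow_pickle=True); f1=np.load("pics/c1.npy",allow_pickle=True).item()
c=proj(f,[.537,.389,.02]); print(c)
m,o=blue(f,c,75); m1,_=blue(f1,(318,188),50)
print(fit([f],[m],cradle,[.537,.389,-.38],[.006,.006,.1])); print(fit([f,f1],[m,m1],cradle,[.537,.389,-.38],[.006,.006,.1]))
cz=lambda v:boxpts(v[0],v[1],v[2],v[3],.025,.044,(-.022,0))
print("with z",fit([f,f1],[m,m1],cz,[.537,.389,-.38,.022],[.006,.006,.1,.01]))
q=proj(f,[.5377,.3875,.099]).astype(int); g=cv2.cvtColor(f["pixels"],cv2.COLOR_RGB2GRAY)
y0,x0=q[1]-30,q[0]-30; cap=g[y0:y0+60,x0:x0+60]<40; n,l,st,ce=cv2.connectedComponentsWithStats(cap.astype(np.uint8))
for i in range(1,n):
    if st[i,4]>60: p=ce[i]+[x0,y0]; print(st[i,4],p,atz(f,p,.099),tri([f,f1],[p,(327.3,203.)]), cv2.minAreaRect(np.argwhere(l==i)[:,::-1].astype(np.int32)))
cv2.imwrite("pics/w3.png",cv2.resize(f["pixels"][60:340,120:440],(800,600))[:,:,::-1])
E
```

```text
[0.53790817 0.38796305 0.22074015] [3.14115585e+00 5.80072704e-04 2.76432093e+00]
[277.77987363 183.95866237]
(array([ 0.53680257,  0.38888153, -0.37696451]), np.float64(49.1875))
(array([ 0.53692082,  0.3889104 , -0.3788447 ]), np.float64(160.0625))
with z (array([ 0.53670208,  0.38907329, -0.37630896,  0.0238677 ]), np.float64(155.125))
234 [277.93589744 198.91452991] [0.53600028 0.38931572 0.099     ] [0.53865801 0.3885619  0.09129312] ((31.5, 27.5), (17.0, 17.0), 90.0)
```

View pics/w3.png

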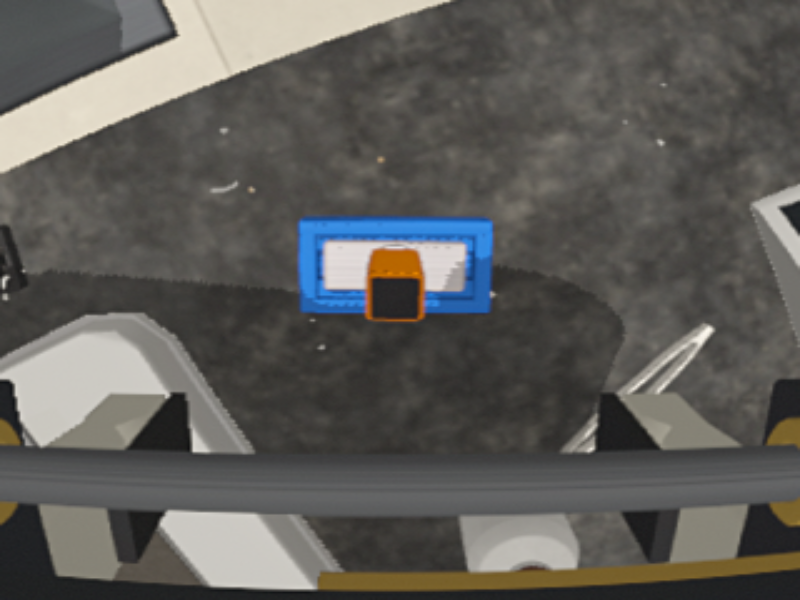

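Request:
play_rows --pt "0.05 0.02 0.9" --pt "0 0 0.9" --pt "0 0 0.9" --pt "0 0 0.9" --pt "0 0 0.8" --pt "0 0 0.8" --pt "0 0 0.8" --pt "0 0 0" --twist '[0, 0, 0, 0, 0, 0, 0, 0]'

```text
t: 9.48
eef_pos: [0.5362, 0.388, 0.0694]
ee_rot: [-3.14, -0.001, 2.763]
force: [-0.6, 0.1, 0.0]
width: 0.0877
gripper_force: 0.0
```

Request:
play_rows --pt "0 0 0" --pt "0 0 0" --pt "0 0 0" --pt "0 0 0" --pt "0 0 0" --pt "0 0 0" --pt "0 0 0" --pt "0 0 0" --twist '[0, 0, 0, 0, 0, 0, 0, 0]' --fingers 0 --newtons 45

```text
t: 10.48
eef_pos: [0.5365, 0.3883, 0.07]
ee_rot: [3.141, 0.0, 2.761]
force: [0.3, 0.7, -0.1]
width: 0.0216
gripper_force: 44.9
```

Request:
play_rows --pt "0 0 0" --pt "0 0 -0.5" --pt "0 0 -0.8" --pt "0 0 -1" --pt "0 0 -1" --pt "0 0 -1" --pt "0 0 -1" --pt "0 0 -1" --twist '[0, 0, 0, 0, 0, 0, 0, 0]'

```text
t: 11.48
eef_pos: [0.5362, 0.3879, 0.2291]
ee_rot: [3.142, -0.0, 2.761]
force: [0.8, 0.9, -2.7]
width: 0.0215
gripper_force: 44.9
```

Request:
play_rows --pt "0 0 -0.5" --pt "0 0 -0.5" --pt "0 0 -0.5" --pt "0 0 -0.5" --pt "0.23 -0.98 0" --pt "0.23 -0.98 0" --pt "0.23 -0.98 0" --pt "0.23 -0.98 0" --twist '[-0.95, -0.95, -0.95, -0.9, 0, 0, 0, 0]'

```text
t: 12.48
eef_pos: [0.5313, 0.2854, 0.2776]
ee_rot: [-3.141, -0.0, -2.96]
force: [0.7, -0.6, -2.0]
width: 0.0216
gripper_force: 44.9
```

Request:
play_rows --pt "0.23 -0.98 0" --pt "0.23 -0.98 0" --pt "0.23 -0.98 0" --pt "0.23 -0.98 0" --pt "0.23 -0.98 0" --pt "0.23 -0.98 0" --pt "0.23 -0.98 0" --pt "0.23 -0.98 0" --twist '[0, 0, 0, 0, 0, 0, 0, 0]'

```text
t: 13.48
eef_pos: [0.5217, 0.0849, 0.2776]
ee_rot: [-3.142, 0.0, -2.959]
force: [0.9, 0.4, -1.8]
width: 0.0216
gripper_force: 44.9
```

Request:
play_rows --pt "0.23 -0.98 0" --pt "0.23 -0.98 0" --pt "0.23 -0.98 0" --pt "0.23 -0.98 0" --pt "0.23 -0.98 0" --pt "0.23 -0.98 0" --pt "0.23 -0.98 0" --pt "0.23 -0.98 0" --twist '[0, 0, 0, 0, 0, 0, 0, 0]'

```text
t: 14.48
eef_pos: [0.5117, -0.116, 0.2776]
ee_rot: [-3.142, 0.0, -2.959]
force: [0.3, -0.4, -1.8]
width: 0.0218
gripper_force: 44.9
```

Request:
play_rows --pt "0.23 -0.98 0" --pt "0.23 -0.98 0" --pt "0 0 0" --pt "0 0 0" --twist '[0, 0, 0, 0]'

```text
t: 14.98
eef_pos: [0.5094, -0.1651, 0.2775]
ee_rot: [3.141, -0.0, -2.96]
force: [-0.5, 0.9, -1.7]
width: 0.0217
gripper_force: 44.9
```

```bash
python3 - <<'E'
from ring import *
s=arm.get_state(); print(s["eef_pos"],s["ee_rot"],s["q"])
f=frame("wrist"); np.save("pics/r3.npy",f,allow_pickle=True)
print(proj(f,[.507,-.243,.07]), [(b["extent"],b["confidence"]) for b in models.boxes_of("retaining_ring","wrist")[:2]])
cv2.imwrite("pics/w4.png",cv2.resize(f["pixels"][100:310,140:420],(800,600))[:,:,::-1])
E
```

```text
[ 0.50944774 -0.16507518  0.27750461] [ 3.14143104e+00 -1.05586813e-05 -2.96000672e+00] [ 5.28148120e-02  9.44419915e-02 -2.02488329e-01 -1.66194935e-04
 -1.27389724e+00 -1.44197658e+00]
[212.56493373 170.8516976 ] [([214.8, 173.1, 55.7, 51.4], 0.93)]
```

View pics/w4.png

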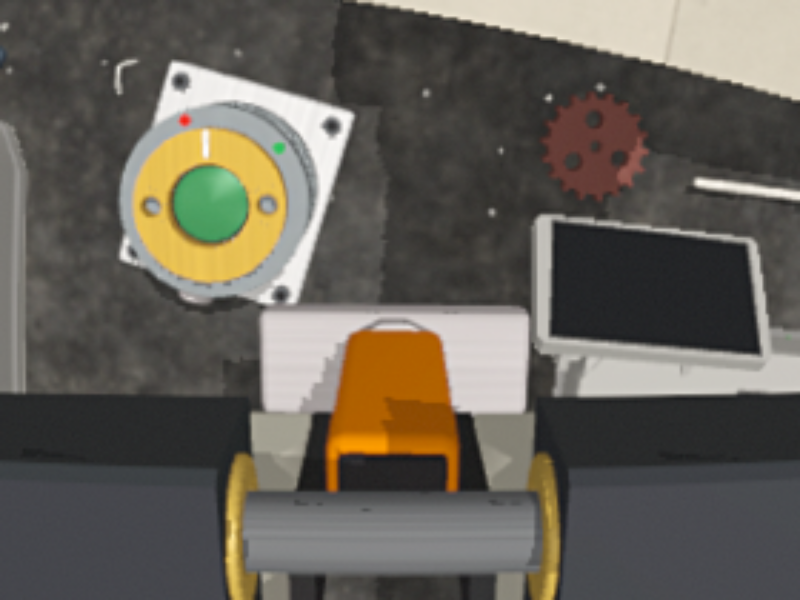

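```bash
cat > rel.py <<'E'
from ring import *
def tool(f,X,s): return Ro.from_euler("xyz",s["ee_rot"]).as_matrix().T@(np.asarray(X)-s["eef_pos"])
E
python3 - <<'E'
from rel import *
s=arm.get_state(); f=np.load("pics/r3.npy",allow_pickle=True).item()
for n,p in dict(fl=(265,308),fr=(527,309),bl=(262,410),br=(529,410)).items():
    P=np.array(p)*.35+[140,100]; X=atz(f,P,s["eef_pos"][2]-.044); print(n,tool(f,X,s).round(4))
h=holes(f,(213.5,172),32); print(h["inring"],h["hull"],h["green"],h["red"])
# tri all three views of holes
f1,f2=[np.load(f"pics/{n}.npy",allow_pickle=True).item() for n in("l","l2")]
c3=[c for a,c in h["inring"] if 190<c[0]<197 or 230<c[0]<238]; print(c3)
for c in c3: print(atz(f,c,.07))
w=[atz(f,c,.07) for c in c3]; print("ctr",sum(w)/len(w))
g=max(h["green"],key=lambda t:t[0])[1]; print("lens",atz(f,g,.066),tri([f1,f2,f],[(284.06,225.48),(221.42,185.49),g]))
E
```

```text
fl [ 0.0153 -0.0309  0.044 ]
fr [0.0151 0.0305 0.044 ]
bl [-0.0103 -0.0326  0.044 ]
br [-0.0103  0.0321  0.044 ]
[(np.int32(29), array([211.45, 149.52])), (np.int32(10), array([221.9, 161.9])), (np.int32(5), array([203.4, 161.4])), (np.int32(25), array([193.2 , 171.44])), (np.int32(34), array([233.5, 171. ])), (np.int32(5), array([221.4, 182.2]))] ((213.15911865234375, 171.2168731689453), (53.24275588989258, 53.793601989746094), 170.40765380859375) [(np.int32(15), array([237.13, 151.47])), (np.int32(540), array([213.2 , 171.08]))] [(np.int32(9), array([204.11, 141.67]))]
[array([193.2 , 171.44]), array([233.5, 171. ])]
[ 0.51154688 -0.2661448   0.07      ]
[ 0.50298912 -0.2184693   0.07      ]
ctr [ 0.507268   -0.24230705  0.07      ]
lens [ 0.50785585 -0.24289194  0.066     ] [ 0.50790803 -0.24306121  0.06525476]
```

Request:
play_rows --pt "0.15 -0.76 0.5" --pt "0.14 -0.76 0.5" --pt "0.14 -0.76 0.5" --pt "0.14 -0.76 0.5" --pt "0 0 0.9" --pt "0 0 0.9" --pt "0 0 0.9" --pt "0 0 0.8" --twist '[0, 0, 0, 0, 0, 0, 0, 0]'

```text
t: 16.08
eef_pos: [0.5094, -0.2426, 0.1388]
ee_rot: [3.141, -0.0, -2.959]
force: [0.5, 0.4, -2.3]
width: 0.0214
gripper_force: 44.9
```

Request:
play_rows --pt "0 0 0" --pt "0 0 0" --twist '[0, 0]'

```text
t: 16.32
eef_pos: [0.5101, -0.2426, 0.1407]
ee_rot: [-3.141, 0.001, -2.959]
force: [0.3, 0.2, -2.0]
width: 0.0216
gripper_force: 44.9
```

```bash
python3 - <<'E'
from rel import *
s=arm.get_state(); print(s["eef_pos"],s["ee_rot"])
f=frame("wrist"); f["s"]=s; np.save("pics/r4.npy",f,allow_pickle=True)
cv2.imwrite("pics/w5.png",cv2.resize(f["pixels"][130:298,165:389],(800,600),interpolation=cv2.INTER_CUBIC)[:,:,::-1])
E
```

```text
[ 0.51005654 -0.24259428  0.14069809] [-3.14096502e+00  6.12878894e-04 -2.95917920e+00]
```

View pics/w5.png

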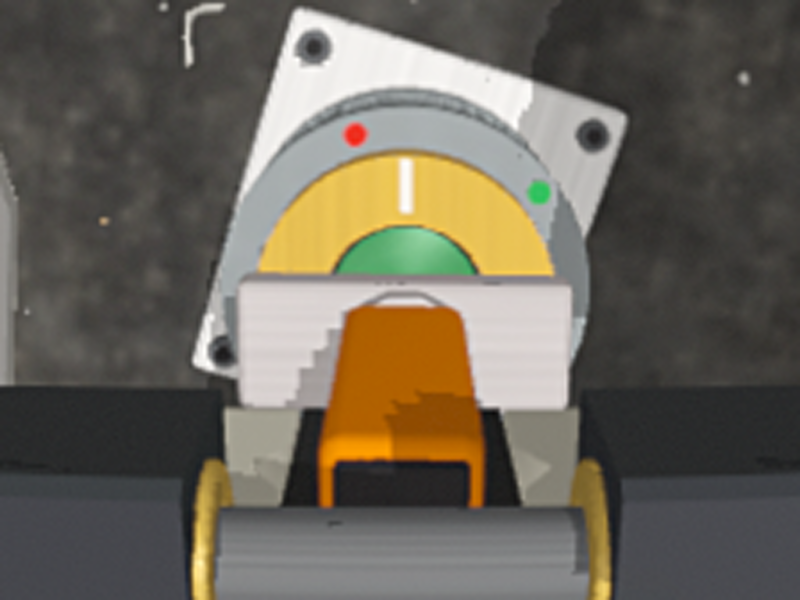

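```bash
python3 - <<'E'
from rel import *
from scipy.optimize import least_squares
f=np.load("pics/r4.npy",allow_pickle=True).item(); s=f["s"]
hsv=cv2.cvtColor(f["pixels"],cv2.COLOR_RGB2HSV).astype(int); H,S=hsv[...,0],hsv[...,1]
br=(H>15)&(H<32)&(S>100); br[207:]=0; br[:165]=0; br[:,:230]=0; br[:,325:]=0
green=(H>40)&(H<90)&(S>80); green[:190]=0; green[206:]=0; green[:,:255]=0; green[:,302:]=0
def top(m):
    return [(c,np.argmax(m[:,c])-.5) for c in range(560) if m[:,c].any()]
for n,m,z,r in(("brass",br,.07,.032),("lens/inner",green,.066,.0175)):
    # left/right boundaries per row and top boundary per column
    pts=top(m)
    for row in range(420):
        cs=np.where(m[row])[0]
        if len(cs): pts+= [(cs[0]-.5,row),(cs[-1]+.5,row)]
    P=np.array([tool(f,atz(f,p,z),s)[:2] for p in pts])
    # keep true outer arc
    g=least_squares(lambda v:np.hypot(*(P-v[:2]).T)-r,[0,0],loss="soft_l1",f_scale=.0005)
    g2=least_squares(lambda v:np.hypot(*(P-v[:2]).T)-v[2],[0,0,r],loss="soft_l1",f_scale=.0005)
    print(n,len(P),g.x.round(4),g2.x.round(4),np.abs(g.fun).mean())
q=lambda p:np.array(p)*.28+[165,130]-.36
Z=s["eef_pos"][2]
for n,p,dz in(("top front",(405,284),.044),("bot front",(405,274),.054),("L",(239,380),.044),("R",(572,380),.044)): print(n,tool(f,atz(f,q(p),Z-dz),s).round(4))
print([ (i,f["pixels"][i,255].tolist()) for i in range(203,214)])
E
```

```text
brass 153 [ 0.003  -0.0001] [ 0.004  -0.0001  0.0312] 0.0003105266625009902
lens/inner 63 [ 0.0005 -0.0001] [ 0.0017 -0.0001  0.0165] 0.0002760621563562865
top front [ 0.014  -0.0001  0.044 ]
bot front [ 0.0133 -0.0001  0.054 ]
L [-0.0052 -0.032   0.044 ]
R [-0.0051  0.0321  0.044 ]
[(203, [231, 193, 84]), (204, [233, 195, 83]), (205, [235, 195, 83]), (206, [193, 163, 108]), (207, [135, 128, 130]), (208, [143, 137, 138]), (209, [183, 177, 175]), (210, [211, 204, 202]), (211, [213, 206, 204]), (212, [217, 210, 208]), (213, [217, 210, 209])]
```

Request:
play_rows --pt "0.08 0 0" --pt "0 0 0.1" --pt "0 0 0.1" --pt "0 0 0.1" --pt "0 0 0.05" --pt "0 0 0" --twist '[0, 0, 0, 0, 0, 0]'

```text
t: 17.12
eef_pos: [0.5075, -0.2425, 0.1312]
ee_rot: [3.142, -0.0, -2.959]
force: [-0.5, -0.7, -1.7]
width: 0.0217
gripper_force: 44.9
```

Request:
play_rows --pt "0 0 0.06" --pt "0 0 0.06" --pt "0 0 0.06" --pt "0 0 0" --twist '[0, 0, 0, 0]'

```text
t: 17.62
eef_pos: [0.5076, -0.2425, 0.1267]
ee_rot: [-3.142, 0.0, -2.959]
force: [0.3, 0.0, -2.7]
width: 0.0219
gripper_force: 44.9
```

Pins are entering freely; 2.5 mm more.

Request:
play_rows --pt "0 0 0.06" --pt "0 0 0.04" --pt "0 0 0" --pt "0 0 0" --pt "0 0 0" --twist '[0, 0, 0, 0, 0]'

```text
t: 18.25
eef_pos: [0.5076, -0.2425, 0.1243]
ee_rot: [3.142, 0.0, -2.959]
force: [0.1, 0.1, -2.2]
width: 0.0216
gripper_force: 44.9
```

Request:
play_rows --pt "0 0 0" --pt "0 0 0" --pt "0 0 0" --pt "0 0 0" --pt "0 0 0" --pt "0 0 0" --pt "0 0 0" --pt "0 0 0" --twist '[0.6, 0.7, 0.7, 0.7, 0.7, 0.7, 0.7, 0.7]'

```text
t: 19.25
eef_pos: [0.5079, -0.2431, 0.1244]
ee_rot: [-3.141, 0.001, 2.496]
force: [1.7, -4.3, -5.2]
width: 0.0218
gripper_force: 44.9
```

Request:
play_rows --pt "0 0 0" --pt "0 0 0" --pt "0 0 0" --pt "0 0 0" --twist '[0.3, 0.3, 0.3, 0]'

```text
t: 19.75
eef_pos: [0.5078, -0.2431, 0.1244]
ee_rot: [-3.141, 0.001, 2.365]
force: [1.9, -4.8, -4.7]
width: 0.0213
gripper_force: 44.9
```

```bash
python3 - <<'E'
from rel import *
s=arm.get_state(); print(s["eef_pos"],s["ee_rot"],s["moment"],s["force"],s["q"][5])
f=frame("wrist"); f["s"]=s; np.save("pics/r5.npy",f,allow_pickle=True)
cv2.imwrite("pics/w6.png",cv2.resize(f["pixels"][130:298,165:389],(800,600),interpolation=cv2.INTER_CUBIC)[:,:,::-1])
E
```

```text
[ 0.5077567  -0.24307579  0.12440638] [-3.14114435e+00  8.47386247e-04  2.36452213e+00] [-2.1378841  -0.67874677  0.11908983] [ 1.94733646 -4.80849114 -4.72766905] -2.2503342644751987
```

View pics/w6.png

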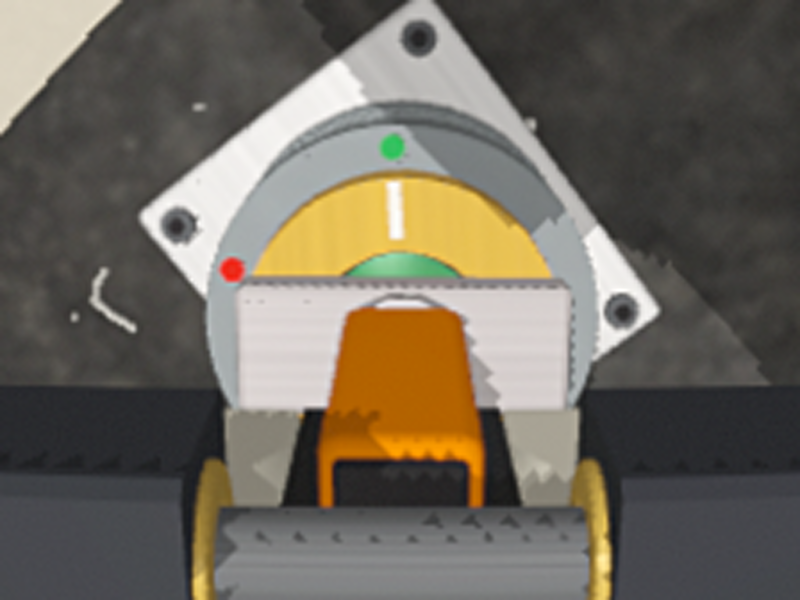

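Request:
play_rows --pt "0 0 0" --pt "0 0 0" --pt "0 0 0" --twist '[0.2, 0.2, 0]'

```text
t: 20.18
eef_pos: [0.5076, -0.2427, 0.1244]
ee_rot: [-3.141, 0.0, 2.305]
force: [0.6, -4.8, -2.7]
width: 0.0212
gripper_force: 45.3
```

```bash
python3 - <<'E'
from rel import *
s=arm.get_state(); print(s["eef_pos"],s["ee_rot"],s["moment"],s["force"])
for n in ("r5",0):
    f=frame("wrist") if n==0 else np.load("pics/r5.npy",allow_pickle=True).item()
    hsv=cv2.cvtColor(f["pixels"],cv2.COLOR_RGB2HSV).astype(int); H,S,V=[hsv[...,i] for i in range(3)]
    c=np.array([.5075,-.2428])
    sub=np.zeros(H.shape,bool); sub[176:206,255:300]=1
    m=(S<60)&(V>170)&sub
    dot=lambda mm:np.argwhere(mm)[:,::-1].mean(0)
    sub2=np.zeros(H.shape,bool); sub2[140:185,200:340]=1
    g=dot((H>40)&(H<90)&(S>80)&sub2); l=dot(m)
    a=lambda p,z:np.degrees(np.arctan2(*((atz(f,p,z)[:2]-c)[::-1])))
    print(m.sum(),l,g,"line",a(l,.07),"green",a(g,.06))
E
```

```text
[ 0.50764769 -0.24265208  0.12444318] [-3.14132557e+00  3.96512458e-04  2.30533530e+00] [-1.91506125 -0.57215702  0.99626467] [ 0.61683157 -4.8244977  -2.70520045]
140 [269.80714286 182.25      ] [274.28205128 170.8974359 ] line 145.00117603647485 green 138.58764181989105
151 [268.72847682 181.8807947 ] [271.02439024 171.58536585] line 142.22227731801223 green 138.42254157706844
```

Request:
play_rows --pt "0 0 0" --pt "0 0 0" --pt "0 0 0" --pt "0 0 0" --pt "0 0 -0.15" --pt "0 0 -0.25" --pt "0 0 -0.5" --pt "0 0 -0.9" --twist '[0, 0, -0.35, -0.15, 0, 0, 0, 0]'

```text
t: 21.22
eef_pos: [0.5068, -0.2419, 0.1698]
ee_rot: [-3.141, -0.002, 2.378]
force: [0.3, 0.4, -2.5]
width: 0.0213
gripper_force: 45.0
```

Request:
play_rows --pt "0 0 -1" --pt "0 0 -1" --pt "0 0 -1" --pt "0 0 -1" --pt "0 0 0" --twist '[0, 0, 0, 0, 0]'

```text
t: 21.85
eef_pos: [0.5083, -0.2424, 0.2721]
ee_rot: [3.139, 0.003, 2.379]
force: [-0.4, 0.1, -1.1]
width: 0.0216
gripper_force: 45.0
```

```bash
python3 - <<'E'
from rel import *
s=arm.get_state(); print(s["eef_pos"],s["ee_rot"],s["moment"],s["force"],s["width"])
f=frame("wrist"); f["s"]=s
cv2.imwrite("pics/w7.png",cv2.resize(f["pixels"][100:310,140:420],(800,600),interpolation=cv2.INTER_CUBIC)[:,:,::-1])
E
```

```text
[ 0.50832774 -0.2424096   0.27206404] [3.13900841 0.00335003 2.37887402] [-0.05939001 -0.03406659 -0.00577268] [-0.44501835  0.12139989 -1.07253878] 0.021626289649944324
```

View pics/w7.png

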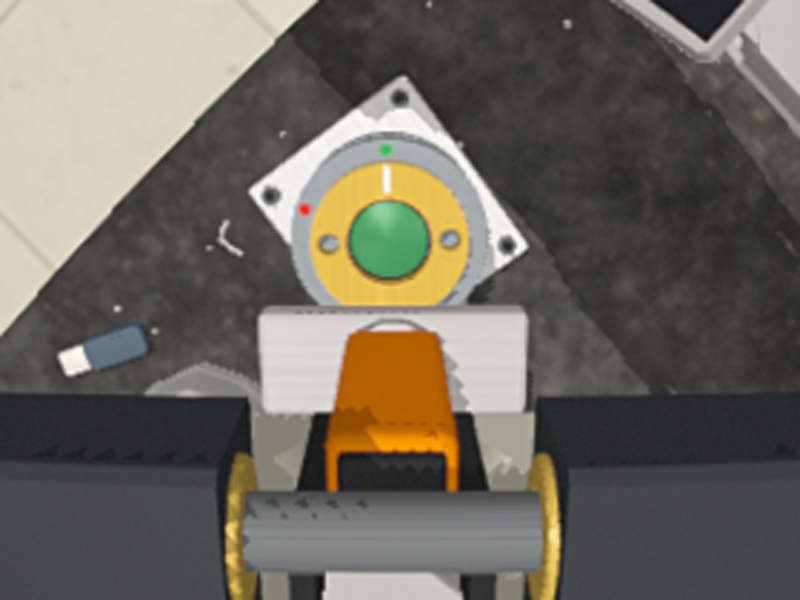

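Request:
play_rows --pt "0 0 -0.1" --pt "0 0 -0.1" --pt "0 0 -0.1" --pt "0.346 0.994 0" --pt "0.346 0.994 0" --pt "0.346 0.994 0" --pt "0.346 0.994 0" --pt "0.346 0.994 0" --twist '[-0.85, -0.85, -0.86, 0, 0, 0, 0, 0]'

```text
t: 22.9
eef_pos: [0.5124, -0.11, 0.2756]
ee_rot: [-3.141, -0.002, 2.763]
force: [0.2, -1.0, -1.8]
width: 0.0217
gripper_force: 45.0
```

Request:
play_rows --pt "0.346 0.994 0" --pt "0.346 0.994 0" --pt "0.346 0.994 0" --pt "0.346 0.994 0" --pt "0.346 0.994 0" --pt "0.346 0.994 0" --pt "0.346 0.994 0" --pt "0.346 0.994 0" --twist '[0, 0, 0, 0, 0, 0, 0, 0]'

```text
t: 23.9
eef_pos: [0.5215, 0.1, 0.2756]
ee_rot: [-3.14, -0.002, 2.763]
force: [-0.7, -0.2, -1.5]
width: 0.0221
gripper_force: 45.0
```

Request:
play_rows --pt "0.346 0.994 0" --pt "0.346 0.994 0" --pt "0.346 0.994 0" --pt "0.346 0.994 0" --pt "0.346 0.994 0" --pt "0.346 0.994 0" --pt "0.346 0.994 0" --pt "0.346 0.994 0" --twist '[0, 0, 0, 0, 0, 0, 0, 0]'

```text
t: 24.9
eef_pos: [0.5318, 0.3113, 0.2767]
ee_rot: [-3.142, -0.0, 2.763]
force: [0.4, -0.3, -2.7]
width: 0.0217
gripper_force: 45.0
```

Request:
play_rows --pt "0.346 0.994 0" --pt "0.346 0.994 0" --pt "0.346 0.994 0" --pt "0 0 0" --pt "0 0 0" --pt "0 0 0" --twist '[0, 0, 0, 0, 0, 0]'

```text
t: 25.65
eef_pos: [0.5352, 0.388, 0.277]
ee_rot: [3.142, 0.0, 2.762]
force: [0.6, 0.4, -1.4]
width: 0.0217
gripper_force: 45.0
```

```bash
python3 - <<'E'
from rel import *
P=[]
for i in range(5):
    s=arm.get_state(); P.append([*s["eef_pos"],s["ee_rot"][2]]); imaging.grab_frame("wrist")
P=np.mean(P,0); print(P)
y=P[3]; d=np.array([.5363,.3882])-P[:2]; print("units",d@[np.cos(y),np.sin(y)]/.025,d@[np.sin(y),-np.cos(y)]/.025,"z",(P[2]-.07)/.025,"twist",-(2.762-y)/.15)
E
```

```text
[0.53526503 0.38798401 0.2771086  2.76234593]
units -0.035258543465727425 0.02335239827273225 z 8.284344164984056 twist 0.0023061697864582937
```

Request:
play_rows --pt "-0.035 0.02 0.9" --pt "0 0 1" --pt "0 0 1" --pt "0 0 1" --pt "0 0 1" --pt "0 0 1" --pt "0 0 1" --pt "0 0 0.5" --twist '[0, 0, 0, 0, 0, 0, 0, 0]'

```text
t: 26.9
eef_pos: [0.5358, 0.3879, 0.0905]
ee_rot: [-3.14, -0.001, 2.763]
force: [-0.1, 0.0, -2.1]
width: 0.022
gripper_force: 45.0
```

Request:
play_rows --pt "0 0 0.3" --pt "0 0 0.25" --pt "0 0 0.1" --pt "0 0 0.1" --pt "0 0 0.1" --pt "0 0 0" --pt "0 0 0" --twist '[0, 0, 0, 0, 0, 0, 0]'

```text
t: 27.78
eef_pos: [0.5362, 0.3886, 0.0707]
ee_rot: [3.141, 0.0, 2.763]
force: [-0.3, -0.7, -2.7]
width: 0.0211
gripper_force: 45.0
```

Request:
play_rows --pt "0 0 0.02" --pt "0 0 0" --twist '[0, 0]'

```text
t: 28.02
eef_pos: [0.5362, 0.3886, 0.0701]
ee_rot: [-3.142, -0.0, 2.763]
force: [1.2, 0.3, -1.2]
width: 0.0217
gripper_force: 45.0
```

Request:
play_rows --pt "0 0 0" --pt "0 0 0" --pt "0 0 0" --pt "0 0 0" --pt "0 0 0" --pt "0 0 0" --pt "0 0 0" --pt "0 0 0" --twist '[0, 0, 0, 0, 0, 0, 0, 0]' --fingers 0.9

```text
t: 29.02
eef_pos: [0.5362, 0.3886, 0.0701]
ee_rot: [-3.142, -0.0, 2.763]
force: [0.1, 0.1, 0.4]
width: 0.0791
gripper_force: 0.0
```

Request:
play_rows --pt "0 0 -0.4" --pt "0 0 -0.8" --pt "0 0 -1" --pt "0 0 -1" --pt "0 0 -1" --pt "0 0 -1" --pt "0 0 -0.8" --pt "0 0 0" --twist '[0, 0, 0, 0, 0, 0, 0, 0]'

```text
t: 30.02
eef_pos: [0.5369, 0.3893, 0.2228]
ee_rot: [3.138, 0.002, 2.763]
force: [-0.3, -0.2, -0.1]
width: 0.079
gripper_force: 0.0
```

```bash
python3 - <<'E'
from rel import *
s=arm.get_state(); print(s["eef_pos"],s["width"],s["t"])
f=frame("wrist"); b=frame("side")
A=cv2.resize(f["pixels"][60:340,120:440],(520,455)); B=cv2.resize(b["pixels"][230:330,215:305],(280,311)); 
o=np.zeros((455,800,3),np.uint8); o[:,:520]=A; o[:311,520:]=B
cv2.imwrite("pics/w8.png",o[:,:,::-1])
E
```

```text
[0.53691543 0.38925953 0.2228134 ] 0.07904651332526516 30.025
```

View pics/w8.png

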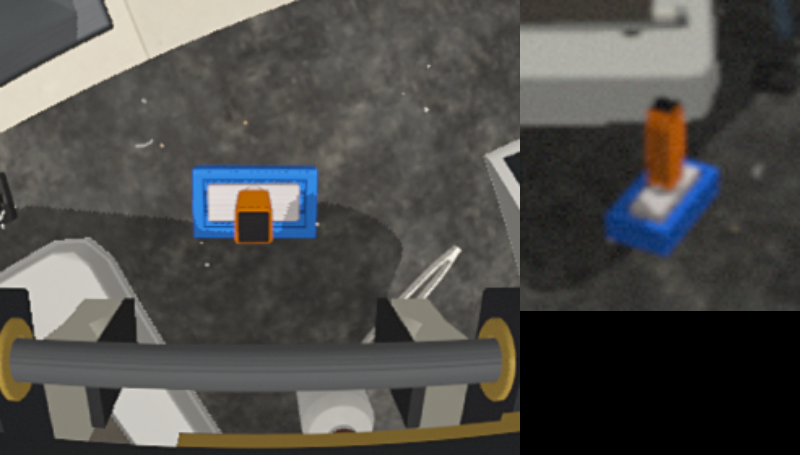

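The picture shows the spanner upright and centred in the cradle (cap at 254,226), with the gripper clear of it.

```bash
python3 -c "
from station import arm
print(arm.job_done())"
```

```text
the job is handed in; nothing more can be done
None
```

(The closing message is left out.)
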